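# Take the telescoping shelf brush out of its dock and hold it fully extended

### The job

Slide the telescoping brush forward out of the open front of its wooden dock, still shut and standing on the counter. Then squeeze the red button in its grip and, with the brush head still standing on the counter, pull the grip straight up past the first stop to the second stop (fully extended). Finally lift the whole brush straight up, 3 to 12 cm clear of the counter in front of the dock, and finish still holding it there upright, extended and touching nothing else; leave the other things where they stand.

Things in the scene. Friction and masses are not known exactly. Their poses are not given: they have to be found in the camera images.
- brush: loose upright brush, 192 mm tall when shut, about 0.43 kg. Origin: centre of the underside of the round head, z up. Rigid head 60 mm wide, 24 mm tall (brown bristles, yellow cap), grey outer tube 26 mm wide up to z = 136 mm, black grip above. The red button looks along brush +x. Head and tube (0.25 kg or more) slide easily and stay down by weight while the grip is pulled. Turned up to 0.5 rad.
- grip (a point): centre of the black grip, level with the button: 165 mm above the brush's origin when shut, 255 mm when fully extended. The grip is a rigid block 28 mm along brush x, 30 mm along brush y and 54 mm tall, moving with the inner stem; a red stripe on its top lies towards the button's side.
- button_face (a point): centre of the outer face of the red button (16 mm wide, 22 mm tall) on the grip's +x side. It stands 5 mm proud of the grip, so 33 mm are spanned over button and the far side, 28 mm when it is squeezed flush.
- stem (a joint): how far grip and inner stem are pulled out of the tube, m: 0 shut, 0.045 first stop, 0.090 second stop (end of travel). Friction about 0.6 N. Latched while the button is out: a pull then lifts the whole brush. With the button held in it slides past the first stop to the second; if the button is let go on the way it latches at the next stop.
- button (a joint): how far the button is pressed into the grip, m: 0 out, 0.005 flush; unlatches from about 0.0037; spring-loaded, about 1 N at the start and 6 N when flush. Pinching the grip along brush x with the pads level with it presses it in; pinching along brush y does not.
- dock: fixed wooden parking dock, open at its front (dock -x), where the brush must come out. Origin: on the counter, under the parked brush. No floor, waxed. Walls 36 mm high at sides and back: 82 mm wide outside, 66 mm inside, from x = -45 mm (open front) to +41 mm. Two lips (z 28 to 36 mm, slot 38 mm wide between) overhang the brush head, so it cannot be lifted out. Yaw within 0.45 rad.
- dock_front (a point): middle of the dock's open front, on the counter, 45 mm from the dock's origin along its -x; the brush head (radius 30 mm) is out when its centre is 30 mm or more in front of this point. Drawn out by a pinch along brush x it stays upright; drawn by a pinch along brush y it swings in the fingers, tilts and binds under the lips.
- mug: loose white mug, 80 mm across, 85 mm tall, with handle; stands beside the way out of the dock, about 140 mm from its centre line. Origin under its centre.
- bowl: loose blue bowl, 100 mm across, 55 mm tall; on the other side of the way out from the mug, about 140 mm from its centre line. Origin under its centre.
- canister_a: loose white canister with wooden lid, 92 mm across, 122 mm tall, behind the dock. Origin under its centre.
- canister_b: second such canister, same size, behind the dock. Origin under its centre.
- jar: loose glass jar with brass cap, 80 mm across, 115 mm tall, behind the dock. Origin under its centre.
- pot: loose yellow flower pot, 104 mm across, 100 mm tall, at one side. Origin under its centre.
- clock: loose black alarm clock, 90 mm across, 119 mm tall, at one side. Origin under its centre.
Not all that is in view belongs to the job. What is shaped like the canister_b but pink is not meant.

How it is judged (in metres and radians):
On the way, in this order (a step that is already met when the one before it is completed fails the run):
1. the brush is out through the dock's open front, still shut and standing on the counter (x of brush in the frame of dock below -0.077 m and value of joint stem below 0.01 m and height (world z) of brush below 0.012 m and angle between brush's own z axis and vertical below 0.2 rad), for 0.1 s.
2. the grip is pulled out to the second stop while the brush head still stands on the counter (value of joint stem above 0.083 m and height (world z) of brush below 0.015 m and angle between brush's own z axis and vertical below 0.2 rad), for 0.04 s.
At the end, for the whole second after the job is handed in: Stem pulled out over 83 mm (second stop), brush head 30 to 130 mm above the counter and at least 60 mm in front of the dock's origin, upright within 0.25 rad, still (below 40 mm/s), gripped by the fingers (over 2 N), touching neither dock nor bystanders (value of joint stem above 0.083 m and height (world z) of brush between 0.03 and 0.13 m and x of brush in the frame of dock below -0.06 m and angle between brush's own z axis and vertical below 0.25 rad and linear speed of brush below 0.04 m/s and contact force between the fingers and brush above 2 N and contact force between brush and dock below 0.2 N and contact force between brush and mug below 0.2 N and contact force between brush and bowl below 0.2 N and contact force between brush and canister_a below 0.2 N and contact force between brush and canister_b below 0.2 N and contact force between brush and jar below 0.2 N and contact force between brush and pot below 0.2 N and contact force between brush and clock below 0.2 N); the arm keeps its last pose, push and grip.
It fails at once if a bystander is moved by more than 25 mm (distance of any of mug, bowl, canister_a, canister_b, jar, pot, clock from where it was at the start of the episode above 0.025 m).
It fails at once if the brush is tipped by more than 0.4 rad (angle between brush's own z axis and vertical above 0.4 rad).
It also fails if it takes over 45 s, if anything falls off the work surface, if the arm or the gripper's body presses on something with over 40 N, if the wrist force passes 120 N, or if a joint passes its speed limit or range.

### The arm

A 6-joint arm with a two-finger parallel gripper is mounted at the origin on the work surface. World frame = base frame: x ahead of the robot, y to its left, z up, the work surface at z = 0. Lengths are in mm, angles in rad, forces in N, time in s.
With the tool pointing down it reaches from about 350 to 775 mm from the base axis. Payload 7.3 kg.
Tool frame: the origin (TCP) lies between the finger pads; the fingertips stand 14 mm ahead of it and the grasp point (between the pads) lies 5 mm behind it; z points along the fingers, y is the line along which they close (so a half turn about z gives the same grasp; the last joint's range is limited). The gripper opens to 92 mm and grips with 3 to 60 N. Pads are 19 mm wide; open, the fingers measure 130 mm over their backs; the gripper's body (75 mm by 190 mm) begins 47 mm behind the grasp point.
Start: joints at [-1.27, 0.342, 1.524, -0, 1.275, -0.146], TCP at [226.867, -473.471, 240.741] pointing down, gripper open.
Joint ranges: [-2.53, 2.53], [-0.77, 2.02], [0.04, 2.7], [-1, 4.14], [0.28, 2.66], [-3.11, 3.11]. Speed limits (rad/s): [2.57, 2.57, 3.14, 3.14, 3.14, 3.14].

### API

Orientations are given as [roll, pitch, yaw] about the fixed x, y, z axes, in that order (R = Rz(yaw) Ry(pitch) Rx(roll)).
In Python, from plant import get_obs, cams, close_job gives the robot as it stands. The module is installed in compiled form; this text tells all that it offers.
- The arm moves only by the shell command python3 -m creep 'ROWS'. ROWS is JSON, a list of rows, each an object of numbers: "hand": the opening, from 0 (shut) to 1 (fully open); "tx", "ty", "tz": the shift along the tool's x, y, z in m; "spin": the turn about the tool's z in degrees. In form: [{"hand": .., "tx": .., "ty": .., "tz": .., "spin": ..}, ...]. A call has 1 to 5 rows; each row shifts and turns the commanded pose from where the row before left it, along the tool's axes as they then stand; what a row does not reach is not made up. A row lasts 1/8 s, in which the tool goes at most 62.5 mm and 10.7 degrees, less where a joint would pass 70% of its speed; a pose out of reach is approached as far as the arm can. A call is refused whole if a number of a shift passes 0.0625 or a number of a turn 10.7, either way. A call with a gripper value outside its range is refused whole. The fingers move at their own pace and stop on an object; the grip force is fixed at half the most. Time passes only in rows, so rows that do not move let the fingers close. It gives the time, the measured TCP pose, the force, the opening and the grip force at its end, in the units of the state.
- get_obs(): the state, without advancing time (a new reading comes with each control period).
- cams.capture(name): name is "scene" or "top"; returns a dict with "color" (480x640x3 uint8, red, green, blue), "K" (3x3 intrinsics, pixels), "R" (3x3) and "t" (3): a world point X has camera coordinates R X + t. Camera axes: x right, y down, z forward; pixel columns grow to the right and rows downward; lengths in mm; the calibration is good to about 2 mm. A picture is of the moment at which its call begins. There is no depth.
- close_job(): hands the job in; it is judged then, once.
The state is a dict: "time": time; "joint_positions": joint angles; "dq": joint speeds; "tau": joint torques, N m; "tool_pos": TCP position; "tcp_rot": TCP orientation; "contact_force": force on the tool from outside, world axes, zero at the start; "moment": the same for the moment, N m; "grip_width": finger opening in mm; "finger_force": force on a finger pad.
Only numpy, scipy, OpenCV 4.12 (cv2) and the standard library are available. Lean on these libraries where they do the work, as an engineer would, in place of code of your own. Each camera call takes 0.05 s, during which the arm holds its last target. There are 200 camera calls.

## Working session

There is one attempt and no reset: what is moved stays moved. The work goes in short steps, Python scripts to look and compute and a shell command to move; the robot and the scene stay as the last step left them, time stands still between calls to the robot, and variables do not carry over. Pictures are saved under pics/ and viewed, at most 10 in all, crops included, and the job is handed in when it is done.

```bash
mkdir -p pics; python3 - <<'E'
from plant import get_obs,cams
import cv2,numpy as np
o=get_obs();print({k:np.round(v,3).tolist() for k,v in o.items()})
for n in("scene","top"):
    c=cams.capture(n);cv2.imwrite(f"pics/{n}0.png",c["color"][:,:,::-1]);print(n,np.round(c["K"],1).tolist(),np.round(c["R"],3).tolist(),np.round(c["t"],1).tolist(), np.round(-c["R"].T@c["t"]))
E
```

```text
{'time': 0.0, 'joint_positions': [-1.27, 0.343, 1.525, -0.0, 1.275, -0.146], 'dq': [-0.001, 0.001, 0.002, -0.0, 0.001, -0.0], 'tau': [-0.004, -43.126, -24.422, 0.072, 0.056, -0.0], 'tool_pos': [226.757, -473.074, 240.047], 'tcp_rot': [-3.14, -0.0, 0.447], 'contact_force': [0.001, -0.235, 0.505], 'moment': [0.06, -0.008, -0.015], 'finger_force': 0.0, 'grip_width': 91.705}
scene [[544.9, 0.0, 317.8], [0.0, 544.9, 239.6], [0.0, 0.0, 1.0]] [[0.742, 0.671, -0.02], [0.46, -0.531, -0.712], [-0.488, 0.519, -0.702]] [-434.3, -199.3, 1794.5] [1290. -745. 1109.]
top [[487.7, 0.0, 320.0], [0.0, 487.7, 250.3], [0.0, 0.0, 1.0]] [[-0.015, -1.0, -0.023], [-0.989, 0.019, -0.146], [0.146, 0.021, -0.989]] [28.9, 635.6, 1392.8] [ 425.  -12. 1471.]
```

View pics/scene0.png

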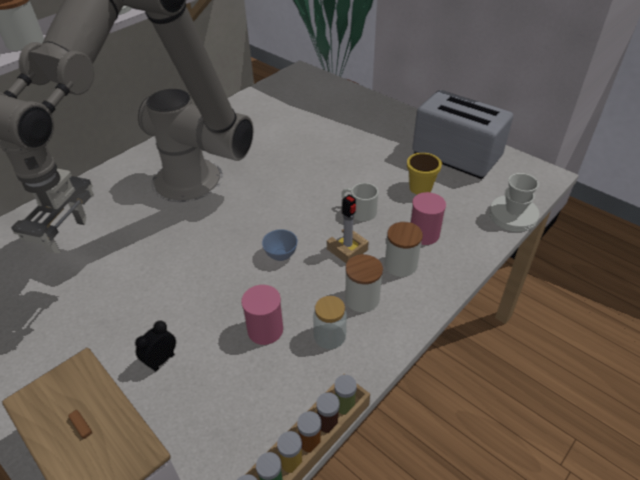

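View pics/top0.png

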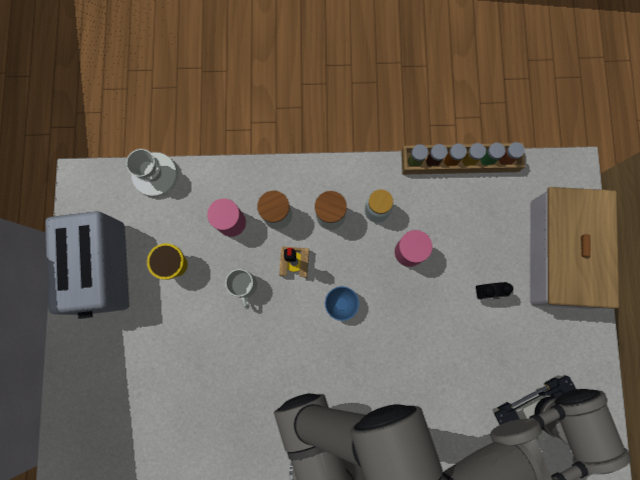

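The scene view shows the brush in its dock at about (348,225), and the top view shows it at about (291,256). The mug is on one side at top (240,285) and the bowl on the other at (342,303). There is only one brush. Pink canisters are at top (224,215) and (414,248), and the two white ones with lids are canister_a and canister_b. Next I'll look at an enlarged crop.

```bash
cat > h.py <<'E'
import numpy as np,cv2
from plant import get_obs,cams
def ray(c,uv,z):
    d=c["R"].T@np.linalg.inv(c["K"])@np.array([uv[0],uv[1],1.]); o=-c["R"].T@c["t"]
    return o+d*(z-o[2])/d[2]
def proj(c,X):
    p=c["K"]@(c["R"]@np.array(X,float)+c["t"]); return p[:2]/p[2]
def tri(c1,u1,c2,u2):
    P=[c["K"]@np.c_[c["R"],c["t"]] for c in(c1,c2)]
    X=cv2.triangulatePoints(P[0],P[1],np.array(u1,float),np.array(u2,float))[:,0]; return X[:3]/X[3]
def blobs(c,lo,hi,box,amin=4):
    x0,y0,x1,y1=box; h=cv2.cvtColor(c["color"][y0:y1,x0:x1],cv2.COLOR_RGB2HSV)
    m=cv2.inRange(h,lo,hi); n,l,s,cc=cv2.connectedComponentsWithStats(m)
    return [(cc[i]+[x0,y0],s[i,4],np.argwhere(l==i)[:,::-1]+[x0,y0]) for i in range(1,n) if s[i,4]>=amin]
E
python3 - <<'E'
from h import *
s=cams.capture("scene");t=cams.capture("top")
a=cv2.resize(s["color"][180:270,315:385],None,fx=6,fy=6,interpolation=cv2.INTER_CUBIC)
b=cv2.resize(t["color"][235:290,265:325],None,fx=6,fy=6,interpolation=cv2.INTER_CUBIC)
im=np.zeros((540,780,3),np.uint8);im[:540,:420]=a;im[:330,420:780]=b
cv2.imwrite("pics/crop1.png",im[:,:,::-1])
for n,c,bx in(("s",s,(325,185,375,270)),("t",t,(270,238,320,285))):
  for nm,lo,hi in(("red",(0,150,90),(8,255,255)),("red2",(172,150,90),(180,255,255)),("yel",(22,150,80),(34,255,255)),("black",(0,0,0),(180,255,40)),("wood",(10,60,60),(21,200,255))):
    for q in blobs(c,lo,hi,bx,4): print(n,nm,np.round(q[0],1),q[1],q[2].min(0),q[2].max(0))
E
```

```text
s red [349.9 198.4] 18 [347 197] [353 200]
s red [353.  205.9] 10 [351 204] [354 207]
s yel [341.2 240.5] 10 [340 239] [342 242]
s yel [353.9 245.1] 28 [350 241] [357 248]
s black [346.6 207.6] 153 [342 198] [354 217]
s wood [352.7 253.4] 991 [327 232] [374 269]
t red [288.8 250.8] 29 [287 248] [292 254]
t yel [294.6 264.1] 125 [287 253] [300 271]
t black [290.  255.8] 107 [284 249] [296 261]
t wood [294.8 261.4] 424 [279 247] [308 277]
```

View pics/crop1.png

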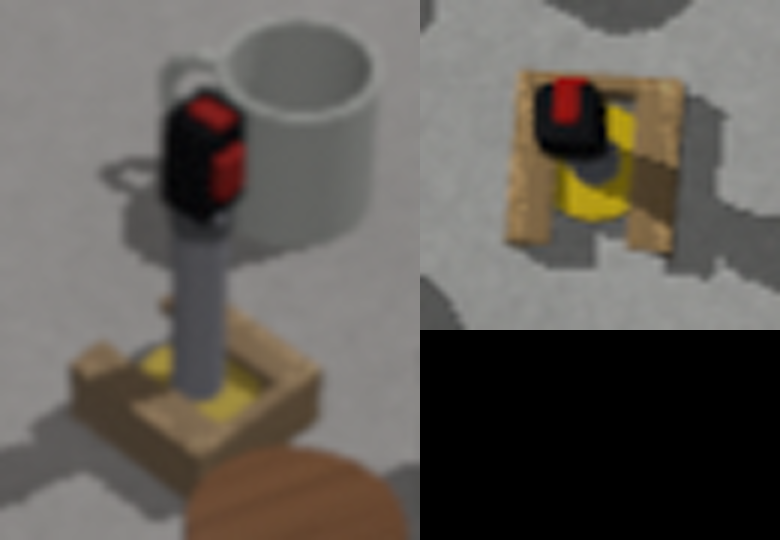

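The crop shows the button and stripe facing away from the robot (up in the top view). The dock's open front faces the robot (down in the top view), and both are only slightly yawed. I'll turn these pixels into poses.

```bash
python3 - <<'E'
from h import *
s=cams.capture("scene");t=cams.capture("top")
# dock: wood+yellow outline in top view, wall-top corners from crop
C=np.array([(522,72),(683,80),(672,252),(508,242)],float);C=(C-[420,0])/6+[265,235]-0.4
W=np.array([ray(t,u,36)[:2] for u in C]);print(W.round(1),[np.linalg.norm(W[i]-W[(i+1)%4]).round(1) for i in range(4)])
f=W[[0,1]].mean(0)-W[[2,3]].mean(0);l=W[[0,3]].mean(0)-W[[1,2]].mean(0)
print("dock yaw",np.arctan2(f[1],f[0]),np.arctan2(-l[0],l[1]),"mid",W.mean(0))
# red stripe
q=blobs(t,(0,150,90),(8,255,255),(270,238,320,285))[0]
X=np.array([ray(t,u,192)[:2] for u in q[2]]);m=X.mean(0);w,v=np.linalg.eigh(np.cov((X-m).T));d=v[:,1]*np.sign(v[0,1])
print("stripe",m,"yaw",np.arctan2(d[1],d[0]),"ext",np.ptp((X-m)@d),np.ptp((X-m)@v[:,0]))
# black+red top face: grip blob pts
h=cv2.cvtColor(t["color"],cv2.COLOR_RGB2HSV)[238:285,270:320]
mk=cv2.inRange(h,(0,0,0),(180,255,40))|cv2.inRange(h,(0,150,60),(8,255,255))
p=np.argwhere(mk)[:,::-1]+[270,238];P=np.array([ray(t,u,192)[:2] for u in p]);print("grip blob ext",P.min(0),P.max(0))
# button
b=[q for q in blobs(s,(0,150,60),(8,255,255),(325,185,375,270),5)]
for q in b: print(q[0],q[1],ray(s,q[0],165),ray(s,q[0],192))
# yellow cap at z24 in top (visible)
q=blobs(t,(22,150,80),(34,255,255),(270,238,320,285))[0];Y=np.array([ray(t,u,24)[:2] for u in q[2]]);print("yel",Y.min(0),Y.max(0))
E
```

```text
[[650.9 132.8]
 [645.4  52.7]
 [559.8  59.2]
 [566.2 140.1]] [np.float64(80.3), np.float64(85.8), np.float64(81.1), np.float64(85.0)]
dock yaw -0.0801760495073939 -0.07384347126534853 mid [605.59417375  96.19106274]
stripe [614.78100905  98.04795731] yaw -0.1930929519679406 ext 18.126484572645715 13.109521654002442
grip blob ext [587.2142399   78.97472495] [622.36866145 110.78312441]
[350.09090909 198.54545455] 22 [593.69342815 124.40173755 165.        ] [613.59615662  99.53387186 192.        ]
[352.5625  208.21875] 32 [623.51024887  98.59919265 165.        ] [642.56024896  74.46925145 192.        ]
yel [578.28940416  78.80707086] [632.55383151 118.09883253]
```

```bash
cat >> h.py <<'E'
def stripe(k=8):
    t=cams.capture("top"); x0,y0,x1,y1=270,225,320,285
    u=cv2.resize(t["color"][y0:y1,x0:x1],None,fx=k,fy=k,interpolation=cv2.INTER_CUBIC).astype(int)
    return t,u,lambda p:(np.asarray(p,float)+.5)/k-.5+[x0,y0]
def shift(dx,dy,yaw):
    c,s=np.cos(yaw),np.sin(yaw); return np.round([c*dx+s*dy, s*dx-c*dy],1)
E
python3 - <<'E'
from h import *
t,u,f=stripe()
red=((u[:,:,0]-np.maximum(u[:,:,1],u[:,:,2]))>75).astype(np.uint8); red=(red&(u[:,:,1]<50)).astype(np.uint8)
dark=((u.max(2)<45)|(red>0)).astype(np.uint8)
for nm,m,z in(("red",red,192),("dark",dark,192)):
    n,l,s,c=cv2.connectedComponentsWithStats(m);i=1+np.argmax(s[1:,4]);p=f(np.argwhere(l==i)[:,::-1])
    W=np.array([ray(t,q,z)[:2] for q in p],np.float32)
    r=cv2.minAreaRect(W);print(nm,r,"max",W.max(0),"min",W.min(0)); w,v=np.linalg.eigh(np.cov((W-W.mean(0)).T));d=v[:,1]*np.sign(v[0,1]);print(W.mean(0),np.arctan2(d[1],d[0]))
for y in(1.42,): print(y,shift(607-226.8,97-(-473),y), "from .447",shift(380,570,.447))
E
```

```text
red ((613.5460205078125, 96.17390441894531), (13.286787033081055, 19.261878967285156), 87.85560607910156) max [623.1616   102.936195] min [603.9821  89.209 ]
[614.19165   97.418564] -0.1567198560608967
dark ((602.8378295898438, 94.5143051147461), (32.82891082763672, 35.381858825683594), 89.74006652832031) max [620.5804  110.94836] min [585.1178   78.14762]
[600.5177   94.39953] 0.9563809727603115
1.42 [620.6 290.3] from .447 [ 589.1 -349.7]
```

```bash
python3 -m creep '[{"hand":1,"tz":-0.01,"spin":-10.7},{"hand":1,"spin":-10.7},{"hand":1,"spin":-10.7},{"hand":1,"spin":-10.7},{"hand":1,"spin":-10.7}]'
```

```text
invalid input at $[0]: expected keys hand, tx, ty, tz, spin
```

```bash
python3 -m creep '[{"hand":1,"tx":0,"ty":0,"tz":-0.02,"spin":-10.6},{"hand":1,"tx":0,"ty":0,"tz":0,"spin":-10.6},{"hand":1,"tx":0,"ty":0,"tz":0,"spin":-10.6},{"hand":1,"tx":0,"ty":0,"tz":0,"spin":-10.6},{"hand":1,"tx":0,"ty":0,"tz":0,"spin":-10.6}]'
python3 -m creep '[{"hand":1,"tx":0,"ty":0,"tz":0,"spin":-5.6},{"hand":1,"tx":0,"ty":0,"tz":0,"spin":0}]'
python3 -c "
from h import *
o=get_obs();print(shift(607.5-o['tool_pos'][0],96-o['tool_pos'][1],o['tcp_rot'][2]))"
```

```text
time: 0.98
tool_pos: [226.9, -473.4, 260.7]
tcp_rot: [3.142, 0.0, 1.378]
contact_force: [0.5, 0.6, -0.5]
grip_width: 91.7
finger_force: 0.0
time: 1.23
tool_pos: [226.9, -473.4, 260.7]
tcp_rot: [-3.142, -0.0, 1.469]
contact_force: [0.1, 0.5, 0.7]
grip_width: 91.7
finger_force: 0.0
[605.3 320.6]
```

```bash
python3 -m creep '[{"hand":1,"tx":0.05,"ty":0.027,"tz":0,"spin":0},{"hand":1,"tx":0.05,"ty":0.027,"tz":0,"spin":0},{"hand":1,"tx":0.05,"ty":0.027,"tz":0,"spin":0},{"hand":1,"tx":0.05,"ty":0.027,"tz":0,"spin":0},{"hand":1,"tx":0.05,"ty":0.027,"tz":0,"spin":0}]'
python3 -m creep '[{"hand":1,"tx":0.05,"ty":0.027,"tz":0,"spin":0},{"hand":1,"tx":0.05,"ty":0.027,"tz":0,"spin":0},{"hand":1,"tx":0.05,"ty":0.027,"tz":0,"spin":0},{"hand":1,"tx":0.05,"ty":0.027,"tz":0,"spin":0},{"hand":1,"tx":0.05,"ty":0.027,"tz":0,"spin":0}]'
python3 -m creep '[{"hand":1,"tx":0.05,"ty":0.027,"tz":0,"spin":0},{"hand":1,"tx":0.05,"ty":0.024,"tz":0,"spin":0},{"hand":1,"tx":0.005,"ty":0,"tz":0,"spin":0},{"hand":1,"tx":0,"ty":0,"tz":0,"spin":0}]'
python3 -c "
from h import *
o=get_obs();print(shift(607.5-o['tool_pos'][0],96-o['tool_pos'][1],o['tcp_rot'][2]))
s=cams.capture('scene');cv2.imwrite('pics/above.png',cv2.resize(s['color'][120:280,250:450],None,fx=4,fy=3.7)[:,:,::-1])"
```

```text
time: 1.85
tool_pos: [387.3, -236.9, 260.9]
tcp_rot: [3.141, 0.0, 1.467]
contact_force: [1.0, -0.5, -0.5]
grip_width: 91.9
finger_force: 0.0
time: 2.48
tool_pos: [546.9, -1.6, 260.8]
tcp_rot: [3.141, 0.0, 1.467]
contact_force: [1.2, -0.5, -0.3]
grip_width: 92.1
finger_force: 0.0
time: 2.98
tool_pos: [607.0, 96.1, 260.3]
tcp_rot: [-3.141, 0.001, 1.469]
contact_force: [0.7, -1.1, -0.2]
grip_width: 91.8
finger_force: 0.0
[-0.1  0.5]
```

View pics/above.png

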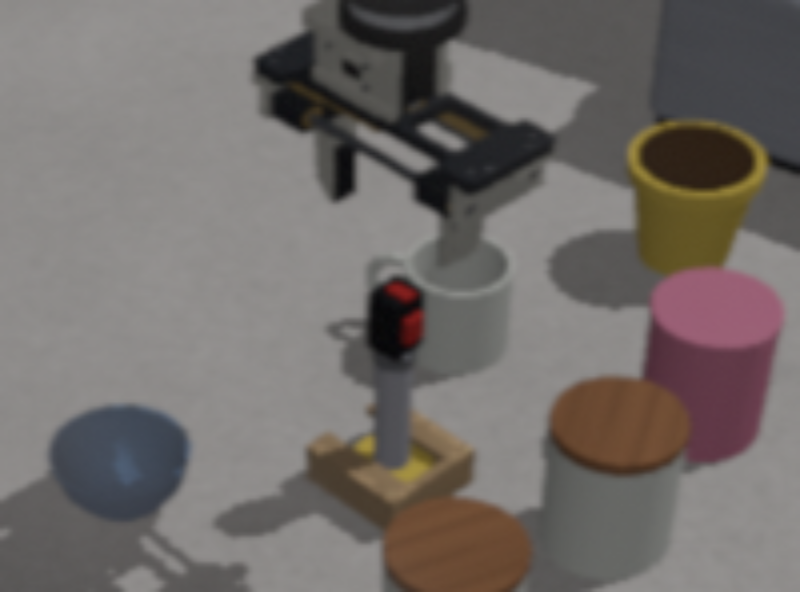

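The fingers straddle the grip (crop (397,315)) along the button direction and are centred. I'll descend to TCP z≈160 and close.

```bash
python3 -m creep '[{"hand":1,"tx":0,"ty":0,"tz":0.03,"spin":0},{"hand":1,"tx":0,"ty":0,"tz":0.03,"spin":0},{"hand":1,"tx":0,"ty":0,"tz":0.03,"spin":0},{"hand":1,"tx":0,"ty":0,"tz":0.01,"spin":0},{"hand":1,"tx":0,"ty":0,"tz":0,"spin":0}]'
python3 -m creep '[{"hand":0.6,"tx":0,"ty":0,"tz":0,"spin":0},{"hand":0.45,"tx":0,"ty":0,"tz":0,"spin":0},{"hand":0.4,"tx":0,"ty":0,"tz":0,"spin":0},{"hand":0.4,"tx":0,"ty":0,"tz":0,"spin":0}]'
python3 -m creep '[{"hand":0.35,"tx":0,"ty":0,"tz":0,"spin":0},{"hand":0.25,"tx":0,"ty":0,"tz":0,"spin":0},{"hand":0.25,"tx":0,"ty":0,"tz":0,"spin":0}]'
```

```text
time: 3.65
tool_pos: [607.3, 95.1, 161.0]
tcp_rot: [-3.141, 0.0, 1.468]
contact_force: [0.0, -0.9, -0.1]
grip_width: 92.2
finger_force: 0.0
time: 4.15
tool_pos: [607.4, 96.1, 160.9]
tcp_rot: [3.141, 0.0, 1.47]
contact_force: [-0.2, -0.9, -0.2]
grip_width: 56.9
finger_force: 0.0
time: 4.53
tool_pos: [607.4, 96.0, 160.6]
tcp_rot: [-3.142, 0.0, 1.47]
contact_force: [1.2, -0.2, 0.7]
grip_width: 28.5
finger_force: 29.3
```

```bash
python3 -m creep '[{"hand":0.25,"tx":0,"ty":-0.006,"tz":0,"spin":0},{"hand":0.25,"tx":-0.0005,"ty":-0.01,"tz":0,"spin":0},{"hand":0.25,"tx":0,"ty":-0.01,"tz":0,"spin":0},{"hand":0.25,"tx":-0.0005,"ty":-0.01,"tz":0,"spin":0}]'
python3 -c "
from h import *
s=cams.capture('scene');t=cams.capture('top')
im=np.zeros((500,800,3),np.uint8);im[:480,:400]=cv2.resize(s['color'][170:290,290:390],None,fx=4,fy=4);im[:400,400:]=cv2.resize(t['color'][230:310,250:330],None,fx=5,fy=5);cv2.imwrite('pics/mid.png',im[:,:,::-1])"
```

```text
time: 5.03
tool_pos: [570.5, 98.8, 160.7]
tcp_rot: [-3.142, 0.0, 1.47]
contact_force: [2.3, 0.2, -1.6]
grip_width: 28.4
finger_force: 29.3
```

View pics/mid.png

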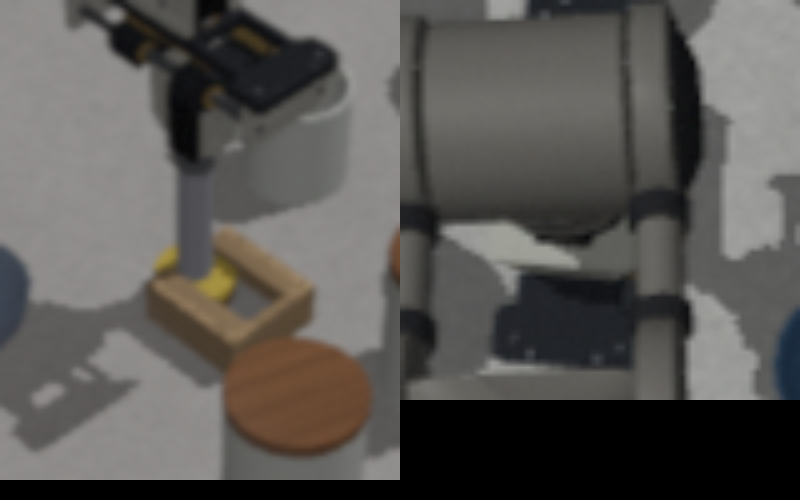

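The brush is upright and sliding out, with the yellow cap at crop (197,270) at the dock mouth and low force on the tool. I'll keep drawing it out.

```bash
python3 -m creep '[{"hand":0.25,"tx":0,"ty":-0.012,"tz":0,"spin":0},{"hand":0.25,"tx":-0.0005,"ty":-0.012,"tz":0,"spin":0},{"hand":0.25,"tx":-0.0005,"ty":-0.012,"tz":0,"spin":0},{"hand":0.25,"tx":0,"ty":-0.012,"tz":0,"spin":0},{"hand":0.25,"tx":-0.0005,"ty":-0.012,"tz":0,"spin":0}]'
python3 -m creep '[{"hand":0.25,"tx":0,"ty":-0.01,"tz":0,"spin":0},{"hand":0.25,"tx":0,"ty":0,"tz":0,"spin":0},{"hand":0.25,"tx":0,"ty":0,"tz":0,"spin":0}]'
python3 -c "
from h import *
s=cams.capture('scene')
cv2.imwrite('pics/out.png',cv2.resize(s['color'][170:290,260:400],None,fx=5,fy=5)[:,:,::-1])"
```

```text
time: 5.75
tool_pos: [510.8, 103.3, 160.8]
tcp_rot: [3.141, 0.0, 1.47]
contact_force: [1.1, -0.4, -1.1]
grip_width: 28.7
finger_force: 29.3
time: 6.12
tool_pos: [500.6, 104.5, 160.7]
tcp_rot: [-3.139, -0.0, 1.469]
contact_force: [-4.0, 1.2, 3.9]
grip_width: 28.5
finger_force: 29.4
```

View pics/out.png

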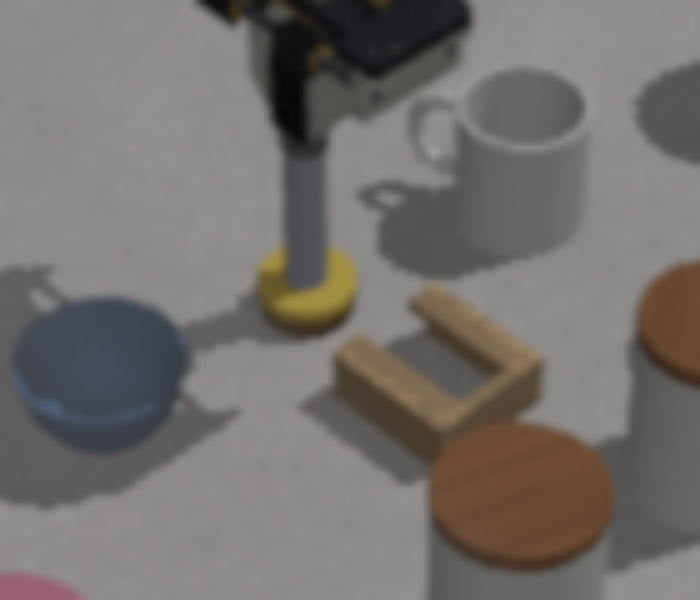

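The brush is out, standing upright and shut, with its head at crop (308,290) well clear of dock, bowl and mug. The width of 28.5 mm means the button is held in. Next I'll pull straight up.

```bash
python3 -m creep '[{"hand":0.25,"tx":0,"ty":0,"tz":-0.008,"spin":0},{"hand":0.25,"tx":0,"ty":0,"tz":-0.012,"spin":0},{"hand":0.25,"tx":0,"ty":0,"tz":-0.012,"spin":0},{"hand":0.25,"tx":0,"ty":0,"tz":-0.012,"spin":0},{"hand":0.25,"tx":0,"ty":0,"tz":-0.012,"spin":0}]'
python3 -m creep '[{"hand":0.25,"tx":0,"ty":0,"tz":-0.012,"spin":0},{"hand":0.25,"tx":0,"ty":0,"tz":-0.01,"spin":0},{"hand":0.25,"tx":0,"ty":0,"tz":-0.008,"spin":0},{"hand":0.25,"tx":0,"ty":0,"tz":-0.003,"spin":0},{"hand":0.25,"tx":0,"ty":0,"tz":0,"spin":0}]'
python3 -c "
from h import *
s=cams.capture('scene')
cv2.imwrite('pics/ext.png',cv2.resize(s['color'][130:270,260:400],None,fx=4,fy=4)[:,:,::-1])"
```

```text
time: 6.8
tool_pos: [501.8, 104.1, 217.7]
tcp_rot: [3.141, 0.0, 1.47]
contact_force: [0.1, -0.2, -2.2]
grip_width: 28.7
finger_force: 29.3
time: 7.42
tool_pos: [501.8, 104.2, 249.9]
tcp_rot: [3.141, 0.0, 1.47]
contact_force: [-0.3, -0.6, -1.4]
grip_width: 28.4
finger_force: 29.3
```

View pics/ext.png

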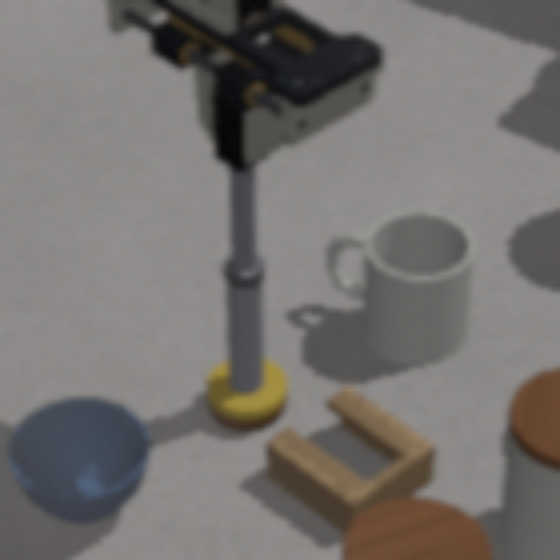

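The inner stem is out about 89 mm (tube end at crop (243,268)) and the head is still on the counter at (247,395). I'll lift in small steps first, then to about 65 mm.

```bash
python3 -m creep '[{"hand":0.25,"tx":0,"ty":0,"tz":-0.004,"spin":0},{"hand":0.25,"tx":0,"ty":0,"tz":-0.004,"spin":0},{"hand":0.25,"tx":0,"ty":0,"tz":-0.01,"spin":0},{"hand":0.25,"tx":0,"ty":0,"tz":-0.012,"spin":0},{"hand":0.25,"tx":0,"ty":0,"tz":-0.012,"spin":0}]'
python3 -m creep '[{"hand":0.25,"tx":0,"ty":0,"tz":-0.012,"spin":0},{"hand":0.25,"tx":0,"ty":0,"tz":-0.01,"spin":0},{"hand":0.25,"tx":0,"ty":0,"tz":-0.004,"spin":0},{"hand":0.25,"tx":0,"ty":0,"tz":0,"spin":0},{"hand":0.25,"tx":0,"ty":0,"tz":0,"spin":0}]'
python3 -m creep '[{"hand":0.25,"tx":0,"ty":0,"tz":0,"spin":0},{"hand":0.25,"tx":0,"ty":0,"tz":0,"spin":0},{"hand":0.25,"tx":0,"ty":0,"tz":0,"spin":0},{"hand":0.25,"tx":0,"ty":0,"tz":0,"spin":0}]'
python3 -c "
from h import *
s=cams.capture('scene')
cv2.imwrite('pics/fin.png',cv2.resize(s['color'][110:270,260:400],None,fx=3.5,fy=3.5)[:,:,::-1])"
```

```text
time: 8.1
tool_pos: [501.8, 104.2, 292.8]
tcp_rot: [3.141, -0.0, 1.47]
contact_force: [-0.0, -0.9, -4.2]
grip_width: 28.5
finger_force: 29.3
time: 8.72
tool_pos: [501.4, 104.2, 317.2]
tcp_rot: [-3.141, 0.0, 1.47]
contact_force: [0.2, -0.7, -4.9]
grip_width: 28.3
finger_force: 29.3
time: 9.22
tool_pos: [501.7, 104.2, 317.7]
tcp_rot: [3.142, 0.0, 1.47]
contact_force: [-0.7, -0.4, -3.7]
grip_width: 28.2
finger_force: 29.3
```

View pics/fin.png

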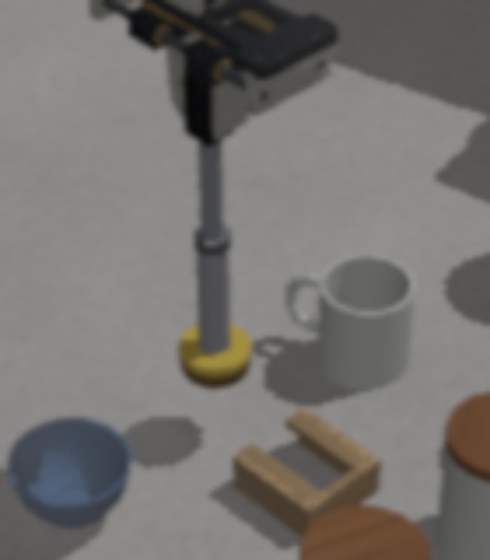

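The brush hangs upright and fully extended, its head at crop (215,355) about 67 mm up (its shadow is separate, at (165,440)). It touches nothing, so I'm handing in.

```bash
python3 -c "
from plant import close_job
print(close_job())"
```

```text
the job is handed in; nothing more can be done
None
```

The job is handed in, though no verdict came back: the brush came out of the dock shut, was extended about 90 mm to the second stop, and is held upright about 67 mm above the counter, touching nothing in the last picture.

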